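# Set the reader's filter lever to the third click and start it

## Task

Set the sample reader to its third filter: with the fingertips, gently push the lever on top of the reader along its slot from its parked end, counting the clicks by feel, and stop at the third click without running on into the fourth; do not pinch the lever. Then press the button on the separate start box down and let it come up again, leaving the lever on the third click. Leave the steel canisters, the jar and the tube rack where they stand.

Things in the scene. Friction and masses are not known exactly. Their poses are not given: they have to be found in the camera images.
- reader: Grey instrument box fixed to the bench, 190 (x) x 310 (y) x 80 mm; its flat top (deck) is at z = 80 mm. Origin: centre of underside. The lever's slot runs along reader y at reader x = +20 mm. On the deck stand only an aluminium lamp block (100 x 55 x 55 mm, centred at reader (20, 122) mm) and the sample canister near reader (-55, 70) mm.
- lever_top (a point): Centre of the top of the filter lever, a black upright paddle: 24 mm across the slot (reader x), 10 mm thick along it (reader y), from 8 to 34 mm above the deck. Moves with the lever. Parked, it is at reader (20, -45, 114) mm.
- lever (a joint): Slide along reader +y, m. 0 = parked at the slot's -y end. Clicks at 0.018, 0.036, 0.054, 0.072, 0.090 (the parked rest is not counted; set = within 5 mm). Pushing over the hump half way between two takes about 5 N; then the lever jumps ahead into the next by itself, the push falls to about zero, and it stays within 1 mm. Over 25 N on it is too much.
- start_box: The start box, a grey box 90 x 90 x 50 mm fixed to the bench apart from the reader, the push button in the middle of its top. Origin at the centre of its underside.
- start_top (a point): Centre of the top face of the start button, a white round cap 36 mm across facing up in a black collar. The point moves with the button.
- start (a joint): Travel of the start button downwards, m: 0 = up, 0.006 = fully down, which takes about 5 N; it springs back. Counts as pressed beyond 0.004.
- sample: Bystander: loose steel canister standing on the reader's deck, 38 mm across, 52 mm high. Origin at the centre of its underside.
- canister: Bystander: loose steel canister standing on the bench, 38 mm across, 85 mm high. Origin at the centre of its underside.
- jar: Bystander: loose white screw-cap jar on the bench, 60 mm across, 70 mm high. Origin at the centre of its underside.
- tube_rack: Bystander: loose white rack of eight capped tubes, 68 (x) x 124 (y) x 116 mm high. Origin at the centre of its underside.
Mind the look-alikes: they are no part of the job. Leave any pink or yellow look-alike of the start_box alone.

How it is judged:
On the way, in this order (a step that is already met when the one before it is completed fails the run):
1. the lever rests on the third click (value of joint lever between 0.049 and 0.059 m and velocity of joint lever between -0.01 and 0.01 m/s), for 0.3 s.
2. the start button is pressed (value of joint start above 0.004 m), for 0.05 s.
At the end, for the whole second after the job is handed in: The lever rests at its third click (0.054 m, within 5 mm), the start button has been pressed and is up again, and the canisters, the jar and the rack are within 15 mm of where they stood (all of step 1 and value of joint start below 0.002 m and distance of each of sample, canister, jar, tube_rack from where it was at the start of the episode below 0.015 m and linear speed of each of sample, canister, jar, tube_rack below 0.02 m/s); the robot touches nothing.
It fails at once if the lever ran on into the fourth click (value of joint lever above 0.064 m).
It fails at once if the lever was squeezed or forced (over 25 N) (contact force between the fingers and lever above 25 N).
It fails at once if the start button was pressed with the lever not on the third click (value of joint start above 0.004 m and not (value of joint lever between 0.049 and 0.059 m)).
It fails at once if a bystander was lifted, carried or pushed away (distance of any of sample, canister, jar, tube_rack from where it was at the start of the episode above 0.02 m).
It also fails if it takes over 64 s, if anything falls off the work surface, if the arm or the gripper's body presses on something with over 40 N, if the wrist force passes 120 N, or if a joint passes its speed limit or range.

## Robot

A 7-joint arm with a two-finger parallel gripper is mounted at the origin on the work surface. World frame = base frame: x ahead of the robot, y to its left, z up, the work surface at z = 0. Lengths are in m, angles in rad, forces in N, time in s.
With the tool pointing down it reaches from about 0.425 to 0.925 m from the base axis. Payload 6.8 kg.
Tool frame: the origin (TCP) lies on the centre line of the jaws, within the pads' length; the fingertips stand 11 mm ahead of it and the grasp point (between the pads) lies 8 mm behind it; z points along the fingers, y is the direction in which the jaws open and shut (so a half turn about z gives the same grasp; the last joint's range is limited). The gripper opens to 85 mm and grips with 20 to 120 N. Pads are 22 mm wide; open, the fingers measure 114 mm over their backs; the gripper's body (76 mm by 85 mm) begins 54 mm behind the grasp point. The pads swing forward as they close: fully open they stand 13 mm farther back than shut.
Start: joints at [-1.35, 0.477, 0.022, 1.555, -0.011, 1.109, -0.083], TCP at [0.218, 0.639, 0.242] pointing down, gripper open.
Joint ranges: [-2.96, 2.96], [-0.34, 2.1], [-1.41, 1.46], [0.24, 2.44], [-1.37, 4.51], [0.17, 1.92], [-2.96, 2.96]. Speed limits (rad/s): [2.39, 2.39, 3.14, 3.14, 3.14, 3.14, 3.14].

## Interface

Orientations are given as a rotation vector (axis times angle).
In Python, from bench import r gives the robot as it stands.
- The arm moves only by the tool send_rows, never from a script. Its argument "deltas" is a list of rows, each a list of 7 numbers: the opening, from 0 (shut) to 1 (fully open), then the shift along the tool's x, y, z as a fraction of full scale, then the turn, a rotation vector about the tool's x, y, z as a fraction of full scale. In form: [[hand, x, y, z, ax, ay, az], ...]. A call has 1 to 20 rows; each row is the pose to reach, as a shift and turn from the pose commanded when the call began, along the tool's axes at that moment, turning the shorter way round; what a row does not reach only later rows make up. Full scale, the value 1, is 150 mm for a shift and 180 degrees for a turn. A row lasts 1/12 s, in which the tool goes at most 41.7 mm and 7.16 degrees, less where a joint would pass 70% of its speed; a pose out of reach is approached as far as the arm can. A call with a number of a shift or a turn outside -1 to 1 is refused whole. A call with a gripper value outside its range is refused whole. The fingers move at their own pace and stop on an object; "squeeze" is the grip in N (left out, the last holds). Time passes only in rows, so rows that repeat a pose let the fingers close. It gives the time, the measured TCP pose, the force and the opening at its end, in the units of the state.
- r.get_obs(): the state, without advancing time (a new reading comes with each control period).
- r.grab_frame(name): name is "scene" or "top" or "wrist"; returns a dict with "pixels" (400x640x3 uint8, red, green, blue), "camera_matrix" (3x3 intrinsics, pixels), "rvec" (rotation vector, rad) and "tvec" (3), from world to camera coordinates, as OpenCV has them. Camera axes: x right, y down, z forward; pixel columns grow to the right and rows downward; lengths in m; the calibration is good to about 2 mm. A picture is of the moment at which its call begins. There is no depth.
- r.hand_in(): hands the job in, once; it reports no verdict.
The state is a dict: "clock": time; "joints": joint angles; "qvel": joint speeds; "tau": joint torques, N m; "tcp_pos": TCP position; "orientation": TCP orientation; "contact_force": force on the tool from outside, world axes, zero at the start; "moment": the same for the moment, N m; "grip_width": finger opening in m.
Only numpy, scipy, OpenCV 4.12 (cv2) and the standard library are available. Lean on these libraries where they do the work, as an engineer would, in place of code of your own. Each camera call takes 0.05 s, during which the arm holds its last target. There are 200 camera calls.

## Working session

There is one attempt and no reset: what is moved stays moved. The work goes in short steps, Python scripts to look and compute and a tool call to move; the robot and the scene stay as the last step left them, time stands still between calls to the robot, and variables do not carry over. Pictures are saved under pics/ and viewed, about 8 in all and at most 12, crops included, and the job is handed in when it is done.

Besides the shell and the picture viewer there is one more tool, called after "Call:" in YAML: its name, and indented under it one key for each argument. send_rows: Moves the arm, as the interface text tells. Shift numbers are shares of 150 mm and turn numbers shares of 180 degrees, none past 1 either way. Its arguments: {"type":"object","properties":{"deltas":{"type":"array","items":{"type":"array","items":{"type":"number"}}},"squeeze":{"type":"number"}},"required":["deltas"]}

```bash
ls; mkdir -p pics; cat > h.py <<'E'
import numpy as np, cv2
from bench import r
def cam(name):
    f=r.grab_frame(name); f['R']=cv2.Rodrigues(np.array(f['rvec'],float))[0]; f['K']=np.array(f['camera_matrix']); f['t']=np.array(f['tvec'],float).ravel(); return f
def ray(f,u,v):
    d=f['R'].T@np.linalg.solve(f['K'],[u,v,1.]); return -f['R'].T@f['t'],d
def onz(f,u,v,z):
    c,d=ray(f,u,v); return c+d*(z-c[2])/d[2]
def tri(f,p,g,q):
    c,d=ray(f,*p); e,h=ray(g,*q); s=np.linalg.lstsq(np.c_[d,-h],e-c,rcond=None)[0]
    a,b=c+d*s[0],e+h*s[1]; return (a+b)/2,np.linalg.norm(a-b)
def proj(f,P):
    q=f['K']@(f['R']@np.array(P)+f['t']); return q[:2]/q[2]
def save(f,n): cv2.imwrite('pics/'+n,f['pixels'][:,:,::-1])
E
python3 - <<'E'
from h import *
o=r.get_obs(); print(o)
for n in('scene','top'):
    f=cam(n); save(f,n+'1.png'); print(n,-f['R'].T@f['t'],f['R'][2])
E
```

```text
pics
{'clock': 0.0, 'joints': array([-1.35007618,  0.47778763,  0.022358  ,  1.55646497, -0.01145371,
        1.10932526, -0.08311385]), 'qvel': array([-1.39524412e-03,  1.15441891e-03, -5.40188507e-04, -1.00652293e-04,
        1.62182337e-03, -9.33654335e-05, -4.26271887e-04]), 'tau': array([ 2.82457449e-04, -5.96456838e+01,  1.60749838e+00, -2.81199753e+01,
        1.23120222e-02,  9.32687894e-03, -1.47738871e-05]), 'tcp_pos': array([0.21782334, 0.63826924, 0.24132874]), 'orientation': array([-5.14147639e-01, -3.09911478e+00,  2.91114784e-03]), 'contact_force': array([-0.50778045, -0.26509968, -0.39673263]), 'moment': array([ 0.02728098,  0.00090068, -0.01320437]), 'grip_width': 0.08580165750354407}
scene [ 1.43343397 -0.11265945  1.10285557] [-0.66113499  0.09299653 -0.74448115]
top [0.27057432 0.00530494 1.93873938] [ 0.13221667  0.00259937 -0.99121743]
```

View pics/scene1.png

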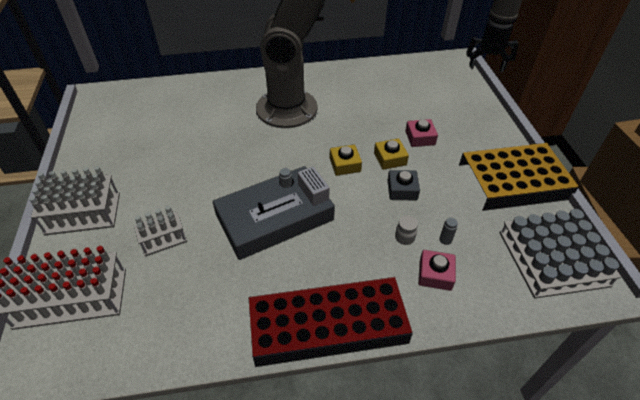

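View pics/top1.png

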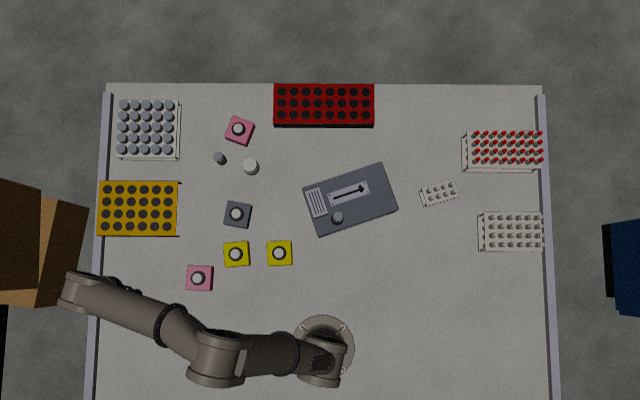

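The top view shows the reader with corners near (303,190), (383,163), (398,213) and (319,237), and the lever knob at about (362,188). The grey start box is at (237,214), or (404,183) in the scene view. The lamp block is on the reader's +y end, on the left in the top view.

```bash
python3 - <<'E'
from h import *
t=cam('top'); s=cam('scene')
def big(f,x,y,w,h,k): return cv2.resize(f['pixels'][y:y+h,x:x+w,::-1],None,fx=k,fy=k,interpolation=cv2.INTER_CUBIC)
a=big(t,295,155,110,90,7); cv2.imwrite('pics/topcrop.png',a)
b=big(s,205,155,140,100,5); cv2.imwrite('pics/scenecrop.png',b)
# reader mask in top: bluish dark grey
p=t['pixels'].astype(int); print('reader px',p[220,340],p[170,340],'box',p[205,226],'table',p[150,340])
m=np.zeros(p.shape[:2],np.uint8); sub=p.sum(2)<330; m[155:245,295:405]=sub[155:245,295:405]
m=cv2.morphologyEx(m,cv2.MORPH_CLOSE,np.ones((15,15)));
c=max(cv2.findContours(m,0,2)[0],key=cv2.contourArea); rr=cv2.minAreaRect(c); q=cv2.boxPoints(rr); print(rr)
W=np.array([onz(t,*x,.08) for x in q]); print(W, np.linalg.norm(np.roll(W,-1,0)-W,axis=1))
# caps
def cap(f,x,y,n=12):
    q=f['pixels'][y-n:y+n,x-n:x+n].astype(int); mm=(q.min(2)>150).astype(np.uint8)
    k,l,st,ce=cv2.connectedComponentsWithStats(mm); 
    for i in range(1,k): print(st[i],ce[i]+[x-n,y-n])
cap(t,237,214);print();cap(s,404,178)
print(p[214,237],s['pixels'][177,404],s['pixels'][205,270])
E
```

```text
reader px [103 104 101] [135 135 131] box [104 102 100] table [137 136 133]
((350.10003662109375, 198.7999725341797), (53.4424934387207, 86.33018493652344), 71.56504821777344)
[[ 0.57593829  0.07924593  0.08      ]
 [ 0.67927076 -0.21921079  0.08      ]
 [ 0.49289817 -0.27861303  0.08      ]
 [ 0.39215846  0.0163649   0.08      ]] [0.31583859 0.19561024 0.31170574 0.19423967]
[ 7 11  1  1  1] [232. 213.]
[ 7 13  3  2  4] [233.  215.5]
[14 12  1  1  1] [239. 214.]

[148 149 144] [139 139 132] [132 132 138]
```

View pics/topcrop.png

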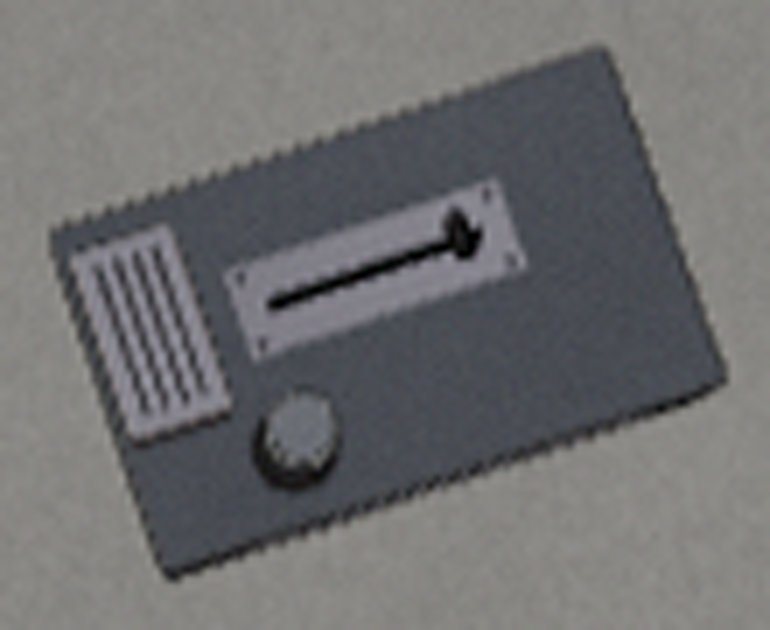

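View pics/scenecrop.png

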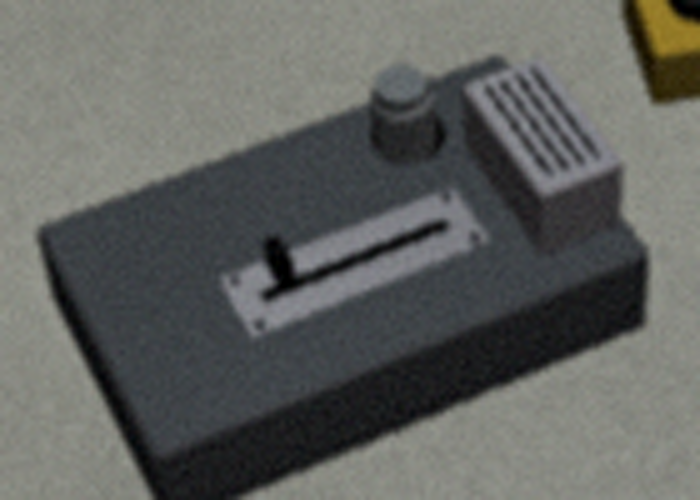

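```bash
python3 - <<'E'
from h import *
t=cam('top'); s=cam('scene')
def cap(f,x,y,n):
    q=cv2.GaussianBlur(f['pixels'],(3,3),0)[y-n:y+n+1,x-n:x+n+1].astype(int).mean(2); mm=(q>115).astype(np.uint8)
    k,l,st,ce=cv2.connectedComponentsWithStats(mm,connectivity=4); i=l[n,n]; print(st[i]); return ce[i]+[x-n,y-n]
a=cap(t,237,213,9); b=cap(s,404,177,9); print(a,b,tri(t,a,s,b)); print('z.06',onz(t,*a,.062),onz(s,*b,.062))
u=np.array([-.327,.945,0]); x=np.array([.945,.327,0]); 
C=np.mean([onz(t,295+i/7,155+j/7,.08) for i,j in((50,228),(608,45),(727,375),(170,568))],0); print('C',C)
L=C+.020*x-.045*u; L[2]=.114; print('lever pred',L,proj(t,L),proj(s,L))
print('lever meas',tri(t,(361.,188.),s,(205+273/5,155+240/5)),onz(t,361,188,.114))
# plate ends of slot (crop): plate centre
P=np.mean([onz(t,295+i/7,155+j/7,.08) for i,j in((227,272),(497,180),(527,268),(257,357))],0);print('plate',P,'reader',(P-C)@x,(P-C)@u)
s1=[onz(t,295+i/7,155+j/7,.08) for i,j in((272,303),(462,232))];d=s1[1]-s1[0];print('slot dir',-d/np.linalg.norm(d))
q=[onz(s,205+i/5,155+j/5,.08) for i,j in((40,228),(150,455),(648,237))]
for k in q: print('scene corner',k,(k-C)@x,(k-C)@u)
o=r.get_obs();R=cv2.Rodrigues(o['orientation'])[0];print(R, o['tcp_pos'])
E
```

```text
[ 4  5  8  9 59]
[ 6  3  9  8 56]
[235.47457627 213.06779661] [405.125 174.5  ] (array([0.48060702, 0.31621364, 0.07047827]), np.float64(0.00208444834784266))
z.06 [0.48129637 0.31659242 0.062     ] [0.47284622 0.32082017 0.062     ]
C [ 0.53636532 -0.10211971  0.08      ]
lever pred [ 0.56998032 -0.13810471  0.114     ] [361.25197081 187.63126124] [258.67643552 204.80695681]
lever meas (array([ 0.56788491, -0.13586551,  0.11887779]), np.float64(0.0019080260233404836)) [ 0.5686419  -0.13720199  0.114     ]
plate [ 0.55387849 -0.09584973  0.08      ] reader 0.018600231042826584 0.00019832563968070083
slot dir [-0.35947005  0.93315662 -0.        ]
scene corner [ 0.50282267 -0.26975613  0.08      ] -0.08651491570986271 -0.1474479678199332
scene corner [ 0.67611487 -0.2131631   0.08      ] 0.09575213626733659 -0.15063410466308833
scene corner [0.56618179 0.079668   0.08      ] 0.0876211459410094 0.16203940117805185
[[-9.46417671e-01  3.22945149e-01 -1.51355613e-04]
 [ 3.22945182e-01  9.46417491e-01 -5.85375260e-04]
 [-4.57985010e-05 -6.02889057e-04 -9.99999817e-01]] [0.21791391 0.63867227 0.24197973]
```

Call:
send_rows:
  deltas:
    - [0,-0.81,-0.87,0,0,0,0]
    - [0,-0.81,-0.87,0,0,0,0]
    - [0,-0.81,-0.87,0,0,0,0]
    - [0,-0.81,-0.87,0,0,0,0]
    - [0,-0.81,-0.87,0,0,0,0]
    - [0,-0.81,-0.87,0,0,0,0]

```text
clock: 0.8
tcp_pos: [0.2937, 0.4721, 0.2426]
orientation: [0.524, 3.096, -0.002]
contact_force: [-1.5, -0.1, 0.0]
grip_width: 0.0123
```

Call:
send_rows:
  deltas:
    - [0,-0.81,-0.87,0,0,0,0]
    - [0,-0.81,-0.87,0,0,0,0]
    - [0,-0.81,-0.87,0,0,0,0]
    - [0,-0.81,-0.87,0,0,0,0]
    - [0,-0.81,-0.87,0,0,0,0]
    - [0,-0.81,-0.87,0,0,0,0]

```text
clock: 1.3
tcp_pos: [0.3653, 0.3108, 0.2426]
orientation: [0.522, 3.097, -0.0]
contact_force: [-0.1, 0.1, -0.7]
grip_width: -0.0002
```

Call:
send_rows:
  deltas:
    - [0,-0.81,-0.87,0,0,0,0]
    - [0,-0.81,-0.87,0,0,0,0]
    - [0,-0.81,-0.87,0,0,0,0]
    - [0,-0.81,-0.87,0,0,0,0]
    - [0,-0.81,-0.87,0,0,0,0]
    - [0,-0.81,-0.87,0,0,0,0]

```text
clock: 1.8
tcp_pos: [0.4381, 0.1491, 0.2426]
orientation: [0.52, 3.097, 0.0]
contact_force: [0.4, 0.1, 0.1]
grip_width: -0.0001
```

Call:
send_rows:
  deltas:
    - [0,-0.81,-0.87,0,0,0,0]
    - [0,-0.81,-0.87,0,0,0,0]
    - [0,-0.81,-0.87,0,0,0,0]
    - [0,-0.81,-0.87,0,0,0,0]
    - [0,-0.81,-0.87,0,0,0,0]
    - [0,-0.81,-0.87,0,0,0,0]

```text
clock: 2.3
tcp_pos: [0.5113, -0.0131, 0.2424]
orientation: [0.518, 3.097, -0.001]
contact_force: [-0.4, 1.0, 0.1]
grip_width: -0.0003
```

Call:
send_rows:
  deltas:
    - [0,-0.81,-0.87,0,0,0,0.289]
    - [0,-0.81,-0.87,0,0,0,0.289]
    - [0,-0.81,-0.87,0,0,0,0.289]
    - [0,-0.81,-0.87,0,0,0,0.289]
    - [0,-0.81,-0.87,0,0,0,0.289]
    - [0,-0.81,-0.87,0,0,0,0.289]
    - [0,-0.81,-0.87,0,0,0,0.289]
    - [0,-0.81,-0.87,0,0,0,0.289]
    - [0,-0.81,-0.87,0,0,0,0.289]
    - [0,-0.81,-0.87,0,0,0,0.289]

```text
clock: 3.13
tcp_pos: [0.5834, -0.1714, 0.2417]
orientation: [-1.813, -2.564, -0.001]
contact_force: [0.2, 0.8, -0.3]
grip_width: 0.0003
```

```bash
python3 - <<'E'
from h import *
w=cam('wrist'); save(w,'w1.png')
o=r.get_obs();R=cv2.Rodrigues(o['orientation'])[0];print(o['tcp_pos'],R[:,0],R[:,1],o['joints'])
L=np.array([.569,-.137,.114]);print('lever proj',proj(w,L)); print('tip',proj(w,o['tcp_pos']+R[:,2]*.011))
x=np.array([.945,.327,0]);u=np.array([-.327,.945,0])
for c in [(.012,-.005),(-.012,-.005),(.012,.005),(-.012,.005)]: print(proj(w,L+c[0]*x+c[1]*u))
print('b',proj(w,L+[0,0,-.026]),proj(w,L+.145*u-[0,0,.034]))
E
```

```text
[ 0.58313889 -0.17206746  0.2419137 ] [-0.33267957  0.94303938  0.00102078] [9.43039901e-01 3.32679623e-01 1.18053866e-04] [-0.30853894  0.42584403  0.66297701  1.75621817 -0.29645955  1.06176446
  0.79668539]
lever proj [321.17553417 157.3112801 ]
tip [322.86907075 257.58560999]
[334.09917345 162.77434243]
[308.20565062 162.6138577 ]
[334.29979254 151.94558824]
[308.09374736 151.78136586]
b [321.34646433 153.01125063] [322.11052577 -14.46965979]
```

View pics/w1.png

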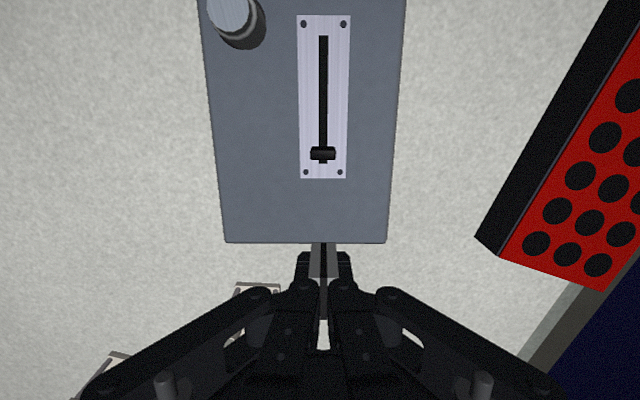

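The wrist view shows the lever at (322,153), straight ahead of the closed fingertips at (323,258) and about 4 mm further along than estimated. The lateral alignment is good. Next I descend behind it.

Call:
send_rows:
  deltas:
    - [0,0,0,0.2,0,0,0]
    - [0,0,0,0.4,0,0,0]
    - [0,0,0,0.6,0,0,0]
    - [0,0,0,0.75,0,0,0]
    - [0,0,0,0.85,0,0,0]
    - [0,0,0,0.9,0,0,0]
    - [0,0,0,0.9,0,0,0]
    - [0,0,0,0.9,0,0,0]

```text
clock: 3.85
tcp_pos: [0.5827, -0.1745, 0.1077]
orientation: [1.82, 2.561, 0.001]
contact_force: [-0.1, 1.0, 0.2]
grip_width: 0.0001
```

Call:
send_rows:
  deltas:
    - [0,0.02,0,0,0,0,0]
    - [0,0.04,0,0,0,0,0]
    - [0,0.06,0,0,0,0,0]
    - [0,0.08,0,0,0,0,0]
    - [0,0.1,0,0,0,0,0]
    - [0,0.1,0,0,0,0,0]
    - [0,0.1,0,0,0,0,0]
    - [0,0.1,0,0,0,0,0]

```text
clock: 4.52
tcp_pos: [0.5773, -0.1608, 0.1074]
orientation: [1.821, 2.56, -0.0]
contact_force: [0.1, -0.6, 0.3]
grip_width: -0.0
```

```bash
python3 - <<'E'
from h import *
w=cam('wrist'); save(w,'w2.png')
o=r.get_obs();print(o['tcp_pos'],o['contact_force'],o['clock'])
E
```

```text
[ 0.57731601 -0.16085887  0.10731495] [-0.18612971 -0.2588305  -0.21128924] 4.5667
```

View pics/w2.png

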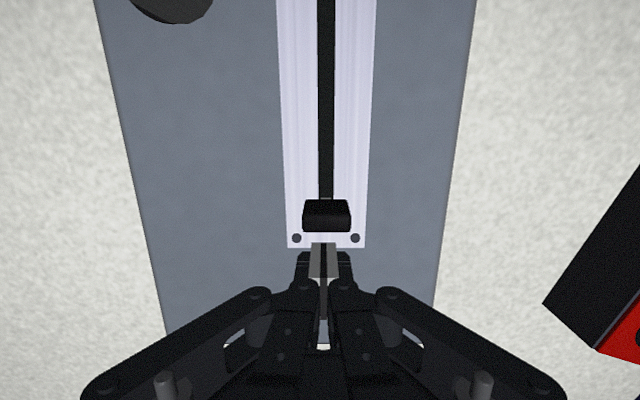

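Call:
send_rows:
  deltas:
    - [0,0.013,0,0,0,0,0]
    - [0,0.013,0,0,0,0,0]
    - [0,0.013,0,0,0,0,0]

```text
clock: 4.82
tcp_pos: [0.5766, -0.1588, 0.1072]
orientation: [-1.821, -2.56, -0.0]
contact_force: [0.2, -0.1, 0.2]
grip_width: -0.0
```

Call:
send_rows:
  deltas:
    - [0,0.013,0,0,0,0,0]
    - [0,0.013,0,0,0,0,0]
    - [0,0.013,0,0,0,0,0]

```text
clock: 5.07
tcp_pos: [0.576, -0.1568, 0.1072]
orientation: [-1.821, -2.56, -0.0]
contact_force: [-0.2, -0.5, -0.3]
grip_width: 0.0001
```

Call:
send_rows:
  deltas:
    - [0,0.013,0,0,0,0,0]
    - [0,0.013,0,0,0,0,0]
    - [0,0.013,0,0,0,0,0]

```text
clock: 5.32
tcp_pos: [0.5753, -0.155, 0.1073]
orientation: [-1.821, -2.56, -0.0]
contact_force: [-0.2, 0.4, -0.0]
grip_width: 0.0001
```

Call:
send_rows:
  deltas:
    - [0,0.013,0,0,0,0,0]
    - [0,0.013,0,0,0,0,0]
    - [0,0.013,0,0,0,0,0]

```text
clock: 5.57
tcp_pos: [0.5747, -0.1531, 0.1073]
orientation: [-1.821, -2.56, -0.0]
contact_force: [-0.3, -0.2, 0.1]
grip_width: 0.0001
```

Call:
send_rows:
  deltas:
    - [0,0.013,0,0,0,0,0]
    - [0,0.013,0,0,0,0,0]
    - [0,0.013,0,0,0,0,0]

```text
clock: 5.82
tcp_pos: [0.574, -0.1513, 0.1073]
orientation: [-1.821, -2.56, -0.0]
contact_force: [0.6, -0.9, -0.3]
grip_width: 0.0006
```

Call:
send_rows:
  deltas:
    - [0,0.013,0,0,0,0,0]
    - [0,0.013,0,0,0,0,0]
    - [0,0.013,0,0,0,0,0]

```text
clock: 6.07
tcp_pos: [0.5734, -0.1495, 0.1073]
orientation: [-1.821, -2.56, -0.0]
contact_force: [0.3, -0.3, 0.4]
grip_width: -0.0001
```

Call:
send_rows:
  deltas:
    - [0,0.013,0,0,0,0,0]
    - [0,0.013,0,0,0,0,0]
    - [0,0.013,0,0,0,0,0]

```text
clock: 6.32
tcp_pos: [0.5729, -0.1482, 0.1074]
orientation: [1.821, 2.559, -0.0]
contact_force: [0.6, -0.7, -1.3]
grip_width: -0.0001
```

Call:
send_rows:
  deltas:
    - [0,0.013,0,0,0,0,0]
    - [0,0.013,0,0,0,0,0]
    - [0,0.013,0,0,0,0,0]

```text
clock: 6.57
tcp_pos: [0.5724, -0.1465, 0.1074]
orientation: [1.821, 2.559, -0.0]
contact_force: [1.5, -3.7, -1.0]
grip_width: -0.0001
```

Call:
send_rows:
  deltas:
    - [0,0.013,0,0,0,0,0]
    - [0,0.013,0,0,0,0,0]
    - [0,0.013,0,0,0,0,0]

```text
clock: 6.82
tcp_pos: [0.5716, -0.1445, 0.1074]
orientation: [1.821, 2.559, -0.0]
contact_force: [2.3, -4.0, -1.2]
grip_width: 0.0003
```

Call:
send_rows:
  deltas:
    - [0,0.013,0,0,0,0,0]
    - [0,0.013,0,0,0,0,0]
    - [0,0.013,0,0,0,0,0]

```text
clock: 7.07
tcp_pos: [0.5706, -0.1412, 0.1072]
orientation: [-1.819, -2.559, -0.001]
contact_force: [0.4, 0.2, 0.1]
grip_width: 0.0003
```

Call:
send_rows:
  deltas:
    - [0,0.013,0,0,0,0,0]
    - [0,0.013,0,0,0,0,0]
    - [0,0.013,0,0,0,0,0]

```text
clock: 7.32
tcp_pos: [0.57, -0.1395, 0.1071]
orientation: [-1.819, -2.56, -0.001]
contact_force: [0.2, 0.2, 0.9]
grip_width: -0.0001
```

Call:
send_rows:
  deltas:
    - [0,0.013,0,0,0,0,0]
    - [0,0.013,0,0,0,0,0]
    - [0,0.013,0,0,0,0,0]

```text
clock: 7.57
tcp_pos: [0.5695, -0.1382, 0.1072]
orientation: [-1.821, -2.56, -0.0]
contact_force: [-0.0, -0.2, -0.3]
grip_width: 0.0002
```

First click felt: the force built to about 4.6 N, then fell to zero. Next is the second.

Call:
send_rows:
  deltas:
    - [0,0.013,0,0,0,0,0]
    - [0,0.013,0,0,0,0,0]
    - [0,0.013,0,0,0,0,0]

```text
clock: 7.82
tcp_pos: [0.569, -0.1366, 0.1073]
orientation: [-1.821, -2.56, -0.0]
contact_force: [-0.2, 0.2, 0.4]
grip_width: -0.0001
```

Call:
send_rows:
  deltas:
    - [0,0.013,0,0,0,0,0]
    - [0,0.013,0,0,0,0,0]
    - [0,0.013,0,0,0,0,0]

```text
clock: 8.07
tcp_pos: [0.5683, -0.1348, 0.1073]
orientation: [-1.821, -2.56, -0.0]
contact_force: [0.8, 0.3, 0.5]
grip_width: 0.0002
```

Call:
send_rows:
  deltas:
    - [0,0.013,0,0,0,0,0]
    - [0,0.013,0,0,0,0,0]
    - [0,0.013,0,0,0,0,0]

```text
clock: 8.32
tcp_pos: [0.5677, -0.1329, 0.1073]
orientation: [-1.821, -2.56, -0.0]
contact_force: [-1.0, 0.1, 0.1]
grip_width: -0.0004
```

Call:
send_rows:
  deltas:
    - [0,0.013,0,0,0,0,0]
    - [0,0.013,0,0,0,0,0]
    - [0,0.013,0,0,0,0,0]

```text
clock: 8.57
tcp_pos: [0.5671, -0.1315, 0.1074]
orientation: [1.821, 2.559, -0.0]
contact_force: [0.7, -1.8, -0.3]
grip_width: 0.0
```

Call:
send_rows:
  deltas:
    - [0,0.013,0,0,0,0,0]
    - [0,0.013,0,0,0,0,0]
    - [0,0.013,0,0,0,0,0]

```text
clock: 8.82
tcp_pos: [0.5666, -0.1299, 0.1074]
orientation: [1.821, 2.559, -0.0]
contact_force: [2.0, -4.1, -1.6]
grip_width: -0.0003
```

Call:
send_rows:
  deltas:
    - [0,0.013,0,0,0,0,0]
    - [0,0.013,0,0,0,0,0]
    - [0,0.013,0,0,0,0,0]

```text
clock: 9.07
tcp_pos: [0.5659, -0.128, 0.1074]
orientation: [1.821, 2.559, -0.0]
contact_force: [2.0, -4.9, -1.4]
grip_width: 0.0002
```

Call:
send_rows:
  deltas:
    - [0,0.013,0,0,0,0,0]
    - [0,0.013,0,0,0,0,0]
    - [0,0.013,0,0,0,0,0]

```text
clock: 9.32
tcp_pos: [0.565, -0.1252, 0.1073]
orientation: [-1.82, -2.559, -0.001]
contact_force: [-0.4, -2.5, 2.4]
grip_width: -0.0001
```

Call:
send_rows:
  deltas:
    - [0,0.013,0,0,0,0,0]
    - [0,0.013,0,0,0,0,0]
    - [0,0.013,0,0,0,0,0]

```text
clock: 9.57
tcp_pos: [0.5642, -0.1226, 0.107]
orientation: [-1.819, -2.559, -0.001]
contact_force: [0.1, 0.4, -0.4]
grip_width: 0.0
```

Second click felt at y ≈ -0.126, so the third should come near y ≈ -0.109.

Call:
send_rows:
  deltas:
    - [0,0.013,0,0,0,0,0]
    - [0,0.013,0,0,0,0,0]
    - [0,0.013,0,0,0,0,0]

```text
clock: 9.82
tcp_pos: [0.5637, -0.1215, 0.1072]
orientation: [-1.82, -2.56, -0.0]
contact_force: [-1.1, 0.1, -0.1]
grip_width: 0.0
```

Call:
send_rows:
  deltas:
    - [0,0.013,0,0,0,0,0]
    - [0,0.013,0,0,0,0,0]
    - [0,0.013,0,0,0,0,0]

```text
clock: 10.07
tcp_pos: [0.5632, -0.12, 0.1073]
orientation: [-1.821, -2.56, -0.0]
contact_force: [0.3, -0.3, -1.4]
grip_width: -0.0
```

Call:
send_rows:
  deltas:
    - [0,0.013,0,0,0,0,0]
    - [0,0.013,0,0,0,0,0]
    - [0,0.013,0,0,0,0,0]

```text
clock: 10.32
tcp_pos: [0.5626, -0.1181, 0.1073]
orientation: [-1.821, -2.56, -0.0]
contact_force: [0.0, 0.4, -0.1]
grip_width: 0.0002
```

Call:
send_rows:
  deltas:
    - [0,0.013,0,0,0,0,0]
    - [0,0.013,0,0,0,0,0]
    - [0,0.013,0,0,0,0,0]

```text
clock: 10.57
tcp_pos: [0.5619, -0.1163, 0.1073]
orientation: [-1.821, -2.56, -0.0]
contact_force: [-0.2, 0.2, -0.2]
grip_width: -0.0001
```

Call:
send_rows:
  deltas:
    - [0,0.013,0,0,0,0,0]
    - [0,0.013,0,0,0,0,0]
    - [0,0.013,0,0,0,0,0]

```text
clock: 10.82
tcp_pos: [0.5614, -0.1148, 0.1074]
orientation: [1.821, 2.559, -0.0]
contact_force: [0.2, -0.2, 0.0]
grip_width: -0.0
```

Call:
send_rows:
  deltas:
    - [0,0.013,0,0,0,0,0]
    - [0,0.013,0,0,0,0,0]
    - [0,0.013,0,0,0,0,0]

```text
clock: 11.07
tcp_pos: [0.5608, -0.1133, 0.1074]
orientation: [1.821, 2.559, -0.0]
contact_force: [1.1, -3.0, -0.1]
grip_width: -0.0002
```

Call:
send_rows:
  deltas:
    - [0,0.013,0,0,0,0,0]
    - [0,0.013,0,0,0,0,0]
    - [0,0.013,0,0,0,0,0]

```text
clock: 11.32
tcp_pos: [0.5602, -0.1115, 0.1074]
orientation: [1.821, 2.559, -0.0]
contact_force: [1.6, -4.8, -0.1]
grip_width: 0.0
```

Call:
send_rows:
  deltas:
    - [0,0.01,0,0,0,0,0]
    - [0,0.01,0,0,0,0,0]
    - [0,0.01,0,0,0,0,0]

```text
clock: 11.57
tcp_pos: [0.5596, -0.1096, 0.1074]
orientation: [1.821, 2.56, 0.0]
contact_force: [1.0, -4.3, 0.3]
grip_width: 0.0
```

Call:
send_rows:
  deltas:
    - [0,0.01,0,0,0,0,0]
    - [0,0.01,0,0,0,0,0]
    - [0,0.01,0,0,0,0,0]

```text
clock: 11.82
tcp_pos: [0.5586, -0.1066, 0.107]
orientation: [-1.819, -2.559, -0.001]
contact_force: [-0.5, 0.7, -0.0]
grip_width: 0.0002
```

Third click: the force dropped to zero. Now I back off, rise and check.

Call:
send_rows:
  deltas:
    - [0,-0.1,0,0,0,0,0]
    - [0,-0.2,0,0,0,0,0]
    - [0,-0.2,0,-0.2,0,0,0]
    - [0,-0.2,0,-0.4,0,0,0]
    - [0,-0.2,0,-0.6,0,0,0]
    - [0,-0.2,0,-0.8,0,0,0]
    - [0,-0.2,0,-0.9,0,0,0]
    - [0,-0.2,0,-0.9,0,0,0]
    - [0,-0.2,0,-0.9,0,0,0]

```text
clock: 12.57
tcp_pos: [0.569, -0.1354, 0.2426]
orientation: [-1.82, -2.561, -0.003]
contact_force: [-0.2, 0.6, 0.1]
grip_width: -0.0001
```

```bash
python3 - <<'E'
from h import *
w=cam('wrist'); save(w,'w3.png')
o=r.get_obs();R=cv2.Rodrigues(o['orientation'])[0];print(o['tcp_pos'],R[:,0],R[:,1])
u=np.array([-.327,.945,0])
for k in range(6): print(k,proj(w,np.array([.569,-.133,.114])+u*.018*k))
B=np.array([.479,.317,.066]); d=B-o['tcp_pos']; print('to button',d, R.T@d/.15)
E
```

```text
[ 0.56835728 -0.13534593  0.24150014] [-0.32890403  0.94436187  0.0016713 ] [ 9.44362443e-01  3.28905651e-01 -8.05283046e-04]
0 [324.09876707 193.35072394]
1 [324.15055796 175.06339644]
2 [324.20458276 155.98727403]
3 [324.26098919 136.07019667]
4 [324.31993831 115.25530178]
5 [324.38160599  93.48048213]
to button [-0.08935728  0.45234593 -0.17550014] [3.04183271 0.43023201 1.17474032]
```

View pics/w3.png

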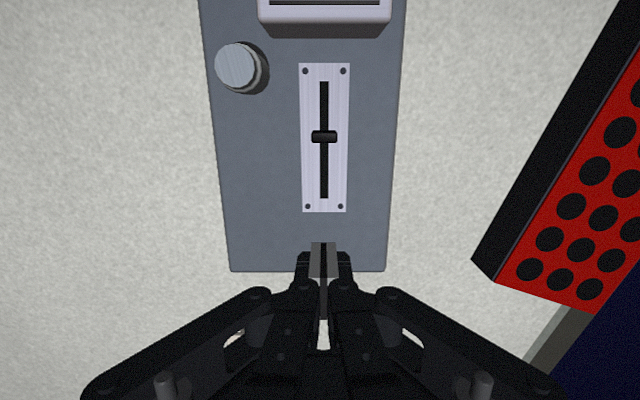

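The lever is at (324,136), which matches the predicted third click at (324.3,136.1). Now I go to the start box, stopping slightly short to look.

Call:
send_rows:
  deltas:
    - [0,0.9,0.14,0,0,0,0]
    - [0,0.9,0.14,0,0,0,0]
    - [0,0.9,0.14,0,0,0,0]
    - [0,0.9,0.14,0,0,0,0]
    - [0,0.9,0.14,0,0,0,0]

```text
clock: 13.03
tcp_pos: [0.5428, 0.0034, 0.2403]
orientation: [-1.808, -2.564, 0.002]
contact_force: [1.1, -0.1, -0.2]
grip_width: -0.0002
```

Call:
send_rows:
  deltas:
    - [0,0.9,0.14,0,0,0,0]
    - [0,0.9,0.14,0,0,0,0]
    - [0,0.9,0.14,0,0,0,0]
    - [0,0.9,0.14,0,0,0,0]
    - [0,0.9,0.14,0,0,0,0]

```text
clock: 13.45
tcp_pos: [0.5188, 0.1361, 0.2409]
orientation: [-1.812, -2.564, 0.002]
contact_force: [-0.1, 0.3, 0.1]
grip_width: -0.0
```

Call:
send_rows:
  deltas:
    - [0,0.9,0.14,0,0,0,0]
    - [0,0.9,0.14,0,0,0,0]
    - [0,0.9,0.14,0,0,0,0]
    - [0,0.9,0.14,0,0,0,0]
    - [0,0.9,0.14,0,0,0,0]
    - [0,0.9,0.14,0,0,0,0]
    - [0,0.9,0.14,0,0,0,0]

```text
clock: 14.03
tcp_pos: [0.4965, 0.2636, 0.2419]
orientation: [1.826, 2.556, -0.003]
contact_force: [0.3, -0.6, 0.7]
grip_width: -0.0002
```

```bash
python3 - <<'E'
from h import *
w=cam('wrist'); save(w,'w4.png')
o=r.get_obs();R=cv2.Rodrigues(o['orientation'])[0];print(o['tcp_pos'],R[:,0],o['contact_force'])
B=np.array([.479,.317,.066]);print(proj(w,B))
q=cv2.GaussianBlur(w['pixels'],(3,3),0).mean(2); m=(q>150).astype(np.uint8)
k,l,st,ce=cv2.connectedComponentsWithStats(m,connectivity=4)
for i in range(1,k):
    if 200<st[i][4]<20000: p=onz(w,*ce[i],.066); print(st[i],ce[i],p,R.T@(p-o['tcp_pos'])/.15)
E
```

```text
[0.49653171 0.26368449 0.24204744] [-0.32396108  0.94606965 -0.00119685] [ 1.07054256 -0.16547512  0.38086139]
[324.27083098 131.49720253]
[169  67  34  36 952] [185.79621849  84.41806723] [0.33164619 0.3155171  0.066     ] [ 0.68442973 -0.92731943  1.17337758]
[309 117  32  32 821] [324.81973203 132.51157125] [0.47989289 0.31619594 0.066     ] [0.36853679 0.0091588  1.17320415]
[151 211  29  27 596] [165.37080537 223.87751678] [0.33613215 0.15579067 0.066     ] [-0.33267435 -1.24399298  1.1747814 ]
```

View pics/w4.png

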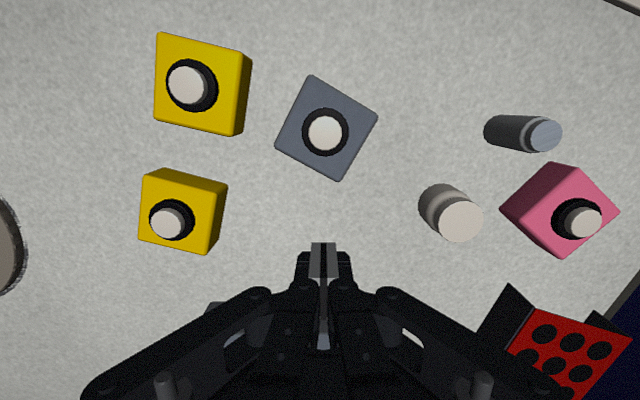

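The wrist view shows the grey start box with its white cap at (325,132), clear of the jar and canister. I move above it and descend.

Call:
send_rows:
  deltas:
    - [0,0.37,0.01,0,0,0,0]
    - [0,0.37,0.01,0,0,0,0]
    - [0,0.37,0.01,0,0,0,0]
    - [0,0.37,0.01,0.2,0,0,0]
    - [0,0.37,0.01,0.4,0,0,0]
    - [0,0.37,0.01,0.6,0,0,0]
    - [0,0.37,0.01,0.8,0,0,0]
    - [0,0.37,0.01,0.9,0,0,0]
    - [0,0.37,0.01,0.95,0,0,0]
    - [0,0.37,0.01,0.95,0,0,0]
    - [0,0.37,0.01,0.95,0,0,0]

```text
clock: 15.0
tcp_pos: [0.4798, 0.3188, 0.1005]
orientation: [1.823, 2.558, 0.001]
contact_force: [-0.6, -0.1, 0.1]
grip_width: 0.0002
```

Call:
send_rows:
  deltas:
    - [0,0,0,0.02,0,0,0]
    - [0,0,0,0.04,0,0,0]
    - [0,0,0,0.06,0,0,0]
    - [0,0,0,0.06,0,0,0]
    - [0,0,0,0.06,0,0,0]

```text
clock: 15.42
tcp_pos: [0.4788, 0.3198, 0.0909]
orientation: [-1.821, -2.56, -0.0]
contact_force: [0.4, 0.1, -0.1]
grip_width: 0.0
```

Call:
send_rows:
  deltas:
    - [0,0,0,0.02,0,0,0]
    - [0,0,0,0.02,0,0,0]
    - [0,0,0,0.02,0,0,0]

```text
clock: 15.67
tcp_pos: [0.4787, 0.3197, 0.0876]
orientation: [-1.821, -2.56, 0.0]
contact_force: [-0.4, 0.3, -1.2]
grip_width: -0.0001
```

Call:
send_rows:
  deltas:
    - [0,0,0,0.02,0,0,0]
    - [0,0,0,0.02,0,0,0]
    - [0,0,0,0.02,0,0,0]

```text
clock: 15.92
tcp_pos: [0.4787, 0.3196, 0.0846]
orientation: [-1.821, -2.56, 0.001]
contact_force: [-0.6, 0.4, -0.0]
grip_width: -0.0001
```

Call:
send_rows:
  deltas:
    - [0,-0.02,0,0.02,0,0,0]
    - [0,-0.02,0,0.02,0,0,0]
    - [0,-0.02,0,0.02,0,0,0]

```text
clock: 16.17
tcp_pos: [0.4801, 0.3167, 0.0819]
orientation: [1.822, 2.559, 0.0]
contact_force: [-0.4, -0.2, 2.8]
grip_width: -0.0002
```

Call:
send_rows:
  deltas:
    - [0,0,0,0.02,0,0,0]
    - [0,0,0,0.02,0,0,0]
    - [0,0,0,0.02,0,0,0]

```text
clock: 16.42
tcp_pos: [0.4801, 0.3168, 0.0789]
orientation: [1.821, 2.559, 0.001]
contact_force: [0.3, 0.2, 3.4]
grip_width: 0.0001
```

Call:
send_rows:
  deltas:
    - [0,0,0,0.013,0,0,0]
    - [0,0,0,0.013,0,0,0]
    - [0,0,0,0.013,0,0,0]

```text
clock: 16.67
tcp_pos: [0.4801, 0.3168, 0.0771]
orientation: [1.821, 2.559, 0.001]
contact_force: [-0.6, -1.6, 5.6]
grip_width: -0.0004
```

Call:
send_rows:
  deltas:
    - [0,0,0,0.01,0,0,0]
    - [0,0,0,0.01,0,0,0]
    - [0,0,0,0.01,0,0,0]

```text
clock: 16.92
tcp_pos: [0.4802, 0.3168, 0.0769]
orientation: [-1.822, -2.559, -0.001]
contact_force: [-5.1, -3.7, 19.7]
grip_width: -0.0
```

The force jumped to 20 N with no further travel, so the button has bottomed. Now I lift clear.

Call:
send_rows:
  deltas:
    - [0,0,0,-0.1,0,0,0]
    - [0,0,0,-0.3,0,0,0]
    - [0,0,0,-0.5,0,0,0]
    - [0,0,0,-0.7,0,0,0]
    - [0,0,0,-0.9,0,0,0]
    - [0,0,0,-0.9,0,0,0]
    - [0,0,0,-0.9,0,0,0]
    - [0,0,0,-0.9,0,0,0]

```text
clock: 17.58
tcp_pos: [0.479, 0.3168, 0.2094]
orientation: [-1.82, -2.56, 0.002]
contact_force: [-0.3, 0.2, 0.3]
grip_width: -0.0
```

```bash
python3 - <<'E'
from h import *
s=cam('scene'); o=r.get_obs(); print(o['clock'],o['tcp_pos'],o['contact_force'],o['qvel'].round(3))
a=cv2.resize(s['pixels'][110:290,120:480,::-1],None,fx=2.2,fy=2.2,interpolation=cv2.INTER_CUBIC); cv2.imwrite('pics/end.png',a)
u=np.array([-.327,.945,0])
print([proj(s,np.array([.569,-.135,.114])+u*.018*k).round(1) for k in (0,2,3,4)], 'crop: (p-[120,110])*2.2')
E
```

```text
17.6333 [0.47880171 0.31655929 0.20890682] [0.26254569 0.00062228 0.48326209] [ 0.003  0.01   0.     0.002  0.002  0.001 -0.001]
[array([259.8, 204.4]), array([271.5, 199.8]), array([277.2, 197.6]), array([283. , 195.3])] crop: (p-[120,110])*2.2
```

View pics/end.png

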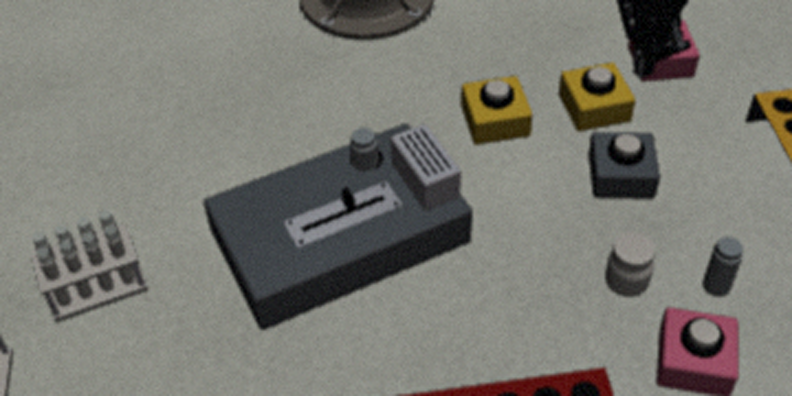

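The lever top is at crop (347,193), against (346,193) predicted for the third click. The cap is up and the bystanders are in place. Handing in.

```bash
python3 -c "
from bench import r
print(r.hand_in())"
```

```text
the job is handed in; nothing more can be done
None
```

The reader is set to its third filter and the start button was pressed and released. I handed the job in at about 17.6 s of the 64 s allowed; no verdict was reported.

- **Lever:** I pushed it with the shut fingertips in roughly 2 mm steps. I felt three clicks, each a rise to about 5 N and then a drop to zero, and backed off after the third. The wrist view put the lever at row 136.5, against 136.1 predicted for click three, and the final scene view agreed within about 1 px.
- **Start button:** It bottomed after about 6 mm of travel, and the force rose to about 20 N at the stop. The hand then lifted clear, and the last picture shows the cap looking up.
- **Bystanders:** Both canisters, the jar and the rack stood where they were in that picture, judged by eye. The last force reading was about 0.5 N, which is sensor noise, so the robot was touching nothing.

One early measurement disagreed: the wrist view put the lever about 4 mm further along its slot than the two fixed cameras did. I used the wrist value, and the lever checks above agreed with it. None of the final checks failed.

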